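# Load the curing tray with the whole concrete specimens

## Robot

A 7-joint arm with a two-finger parallel gripper is mounted at the origin on the work surface. World frame = base frame: x ahead of the robot, y to its left, z up, the work surface at z = 0. Lengths are in m, angles in rad, forces in N, time in s.
With the tool pointing down it reaches from about 0.425 to 0.825 m from the base axis. Payload 3.6 kg.
Tool frame: the origin (TCP) lies between the finger pads; the fingertips stand 25 mm ahead of it and the grasp point (between the pads) lies 6 mm ahead of it; z points along the fingers, y is the line along which they close (so a half turn about z gives the same grasp; the last joint's range is limited). The gripper opens to 85 mm and grips with 20 to 120 N. Pads are 22 mm wide; open, the fingers measure 114 mm over their backs; the gripper's body (76 mm by 85 mm) begins 54 mm behind the grasp point. The pads swing forward as they close: fully open they stand 13 mm farther back than shut.
Start: joints at [-1.31, 0.615, -0.013, 1.423, 0.008, 1.103, -0.04], TCP at [0.184, 0.623, 0.256] pointing down, gripper open.
Joint ranges: [-3.12, 3.12], [-0.3, 2.06], [-1.34, 1.32], [0.26, 2.42], [-1.36, 4.5], [0.01, 1.98], [-2.84, 2.84]. Speed limits (rad/s): [2.79, 2.79, 3.14, 3.14, 3.14, 3.14, 3.14].

## Interface

Orientations are given as [roll, pitch, yaw] about the fixed x, y, z axes, in that order (R = Rz(yaw) Ry(pitch) Rx(roll)).
In Python, from cell import arm gives the robot as it stands. The module is installed in compiled form; this text tells all that it offers.
- The arm moves only by the tool apply_moves, never from a script. Its argument "moves" is a list of rows, each a list of 2 entries, a list of its own where there are three numbers: the shift along the tool's x, y, z in m, then the turn about the tool's z in degrees. In form: [[[tx, ty, tz], spin], ...]. A call has exactly 10 rows; each row shifts and turns the commanded pose from where the row before left it, along the tool's axes as they then stand; what a row does not reach is not made up. A row lasts 1/12 s, in which the tool goes at most 41.7 mm and 7.16 degrees, less where a joint would pass 70% of its speed; a pose out of reach is approached as far as the arm can. A call with a gripper value outside its range is refused whole. "hand" is the finger opening in m, from 0 to 0.0854, set as the call begins (left out, the last holds). The fingers move at their own pace and stop on an object; the grip force is fixed at half the most. Time passes only in rows, so rows that do not move let the fingers close, or fill a call up. It gives the time, the measured TCP pose, the force, the opening and the grip force at its end, in the units of the state.
- arm.sense(): the state, without advancing time (a new reading comes with each control period).
- arm.camera(name): name is "scene" or "top"; returns a dict with "img" (420x560x3 uint8, blue, green, red), "camera_matrix" (3x3 intrinsics, pixels), "R" (3x3) and "t" (3): a world point X has camera coordinates R X + t. Camera axes: x right, y down, z forward; pixel columns grow to the right and rows downward; lengths in m; the calibration is good to about 2 mm. A picture is of the moment at which its call begins. There is no depth.
- arm.finish_job(): hands the job in; it is judged then, once.
Trained networks look in a picture, given as the dict that the camera call returned (one of the last four; its "shot" number tells which), for a name from the list of things; names that differ only in an ending like _2 or _b are one class to them, and where a whole thing is asked for, a point or a joint stands for the part that bears it (a point fixed in the world has none). Each returns a list of dicts, best first, with "conf" (0 to 1); they miss things now and then, are a little off and sometimes report something else, mostly with a low value. They report only what shows in the picture. A call takes as long as a camera call. They do not tell look-alikes from the thing itself.
- arm.boxes_of(query, picture): "position" ([column, row] in pixels, amid what is visible of it).
- arm.spot_point(query, picture): "position" ([column, row] in pixels: a listed point, or the origin of a listed thing).
The state is a dict: "t": time; "q": joint angles; "joint_vel": joint speeds; "effort": joint torques, N m; "tool_pos": TCP position; "ee_rot": TCP orientation; "contact_force": force on the tool from outside, world axes, zero at the start; "ft_torque": the same for the moment, N m; "opening": opening from 0.0 (shut) to 1.0 (fully open); "grip_force": force on a finger pad.
Only numpy, scipy, OpenCV 4.12 (cv2) and the standard library are available. Lean on these libraries where they do the work, as an engineer would, in place of code of your own. Each camera call takes 0.05 s, during which the arm holds its last target. There are 200 camera calls.

## Task

Load the curing tray with the four whole concrete test specimens: one cube sitting flat in each of the two square bays, the prism lying along the trough on its two cross bars, and the cylinder standing upright and fully home in either one of the two round sockets. Set each one down, do not drop it, and leave the three broken, already tested pieces lying where they are.

Things in the scene. Friction and masses are not known exactly. Their poses are not given: they have to be found in the camera images.
- cube_a: Whole mortar cube, 50 x 50 x 50 mm, about 0.29 kg, lying flat on the bench. Rough grey concrete. Origin: centre of its underside; x and y square to its sides, z up. The two whole cubes are alike: either may go in either bay.
- cube_b: The second whole mortar cube, same as the first: 50 x 50 x 50 mm, about 0.29 kg, flat on the bench. Origin: centre of its underside; x and y square to its sides, z up.
- prism: Whole mortar prism, a bar 160 mm long, 40 mm wide and 40 mm high, about 0.58 kg, lying flat on the bench. Rough grey concrete. Origin: centre of its underside; x along its length, y across it, z up.
- cylinder: Whole concrete cylinder standing on end, 50 mm in diameter, 100 mm high, about 0.45 kg, with flat ends; the lower edge is chamfered, narrowing to 42 mm across over the lowest 6 mm. Rough grey concrete. Origin: centre of its underside; z up along its axis.
- tested_cube: Broken piece, to be left alone: what a crushing test leaves of a cube, a stepped pyramid on a 50 x 50 mm base, 38 mm high, pointed on top. Origin: centre of its underside, z up.
- tested_prism: Broken piece, to be left alone: half of a prism snapped in a bending test, 40 mm wide, 40 mm high, only about 79 mm long, ragged and sloping at its +x end. Origin: underside, about mid length; x along its length, z up.
- tested_cylinder: Broken piece, to be left alone: what a crushing test leaves of a cylinder, a 50 mm round stump that rises to a cone, 62 mm high. Origin: centre of its underside, z up.
- cube_nest: Nest for the cubes. Grey-blue plastic, 190 x 86 mm, fixed. Origin: centre of its underside; x along the 190 mm side, z up. Two square bays 75 (x) by 66 mm (y), 8 mm deep, dark floor, centred at x = +45.5 and -45.5 mm, y = 0; floor 8 mm, rims 16 mm above the origin. The nests lie 88 mm apart, in any order, in a fixed metal tray: 276 x 202 mm, rim 20 mm, end handles 30 mm high.
- prism_nest: Nest for the prism, in the same tray. Grey-blue plastic, 190 x 86 mm, fixed. Origin: centre of its underside; x along the 190 mm side, z up. One trough 178 (x) by 62 mm (y), crossed by two light bars at x = +50 and -50 mm; the prism lies on top of the bars, 12 mm above the origin; the rim is 18 mm above it.
- cylinder_nest: Nest for cylinders, in the same tray. Grey-blue plastic, 190 x 86 mm, fixed. Origin: centre of its underside; x along the 190 mm side, z up. A block 40 mm high with two round blind sockets, 55 mm in diameter, at x = +45 and -45 mm, y = 0; their floor is 6 mm above the origin (34 mm deep). Either will do, the other stays empty.
Not all that is in view belongs to the job. What is shaped like the cube_a but black or turquoise is not meant.

How it is judged:
At the end, for the whole second after the job is handed in: A whole cube flat in each bay (14 mm along, 10 mm across), the prism flat on its bars (12 mm along, 14 mm across), the cylinder home in a socket (4 mm), heights within 4 mm, tilt under 0.06 rad, all released and at rest; the three broken pieces within 20 mm of where they lay ((((x of cube_a in the frame of cube_nest between 0.0315 and 0.0595 m and y of cube_a in the frame of cube_nest between -0.01 and 0.01 m and z of cube_a in the frame of cube_nest between 0.004 and 0.012 m) and (x of cube_b in the frame of cube_nest between -0.0595 and -0.0315 m and y of cube_b in the frame of cube_nest between -0.01 and 0.01 m and z of cube_b in the frame of cube_nest between 0.004 and 0.012 m)) or ((x of cube_a in the frame of cube_nest between -0.0595 and -0.0315 m and y of cube_a in the frame of cube_nest between -0.01 and 0.01 m and z of cube_a in the frame of cube_nest between 0.004 and 0.012 m) and (x of cube_b in the frame of cube_nest between 0.0315 and 0.0595 m and y of cube_b in the frame of cube_nest between -0.01 and 0.01 m and z of cube_b in the frame of cube_nest between 0.004 and 0.012 m))) and x of prism in the frame of prism_nest between -0.012 and 0.012 m and y of prism in the frame of prism_nest between -0.014 and 0.014 m and z of prism in the frame of prism_nest between 0.008 and 0.016 m and (x of cylinder in the frame of cylinder_nest between 0.041 and 0.049 m or x of cylinder in the frame of cylinder_nest between -0.049 and -0.041 m) and y of cylinder in the frame of cylinder_nest between -0.004 and 0.004 m and z of cylinder in the frame of cylinder_nest between 0.002 and 0.01 m and linear speed of each of cube_a, cube_b, prism, cylinder below 0.02 m/s and angular speed of each of cube_a, cube_b, prism, cylinder below 0.2 rad/s and angle between each of cube_a, cube_b, prism, cylinder's own z axis and vertical below 0.06 rad and distance of each of tested_cube, tested_prism, tested_cylinder from where it was at the start of the episode below 0.02 m); the robot touches nothing.
It fails at once if a whole specimen is dropped (falls free for more than about 15 mm) ((contact force between cube_a and anything else below 0.05 N and linear speed of cube_a above 0.55 m/s) or (contact force between cube_b and anything else below 0.05 N and linear speed of cube_b above 0.55 m/s) or (contact force between prism and anything else below 0.05 N and linear speed of prism above 0.55 m/s) or (contact force between cylinder and anything else below 0.05 N and linear speed of cylinder above 0.55 m/s)).
It fails at once if a broken piece is moved by more than 20 mm (distance of any of tested_cube, tested_prism, tested_cylinder from where it was at the start of the episode above 0.02 m).
It also fails if it takes over 115 s, if anything falls off the work surface, if the arm or the gripper's body presses on something with over 40 N, if the wrist force passes 120 N, or if a joint passes its speed limit or range.

## Working session

There is one attempt and no reset: what is moved stays moved. The work goes in short steps, Python scripts to look and compute and a tool call to move; the robot and the scene stay as the last step left them, time stands still between calls to the robot, and variables do not carry over. Pictures are saved under pics/ and viewed, at most 14 in all, crops included, and the job is handed in when it is done.

Besides the shell and the picture viewer there is one more tool, called after "Call:" as a command line: name --argument value ..., lists and objects as JSON in quotes. apply_moves: Moves the arm, as the interface text tells. Its arguments: {"type":"object","properties":{"moves":{"type":"array"},"hand":{"type":"number"}},"required":["moves"]}

```bash
mkdir -p pics; cat > h.py <<'E'
import numpy as np, cv2
from cell import arm
def ray(p,pt):
    K=p["camera_matrix"];R=np.array(p["R"]);t=np.array(p["t"])
    d=R.T@np.linalg.solve(K,[pt[0],pt[1],1.]);return -R.T@t,d
def onz(p,pt,z):
    c,d=ray(p,pt);return c+d*(z-c[2])/d[2]
def proj(p,X):
    x=np.array(p["camera_matrix"])@(np.array(p["R"])@np.array(X)+np.array(p["t"]));return x[:2]/x[2]
E
cat > a.py <<'E'
from h import *
np.set_printoptions(precision=3,suppress=True)
s=arm.sense();print(s)
for n in("scene","top"):
    p=arm.camera(n);cv2.imwrite(f"pics/{n}0.png",p["img"])
    print(n,"cam at",ray(p,(0,0))[0],"axis",np.array(p["R"])[2],"f",np.array(p["camera_matrix"])[0,0])
    for q in "cube_a prism cylinder tested_cube tested_prism tested_cylinder cube_nest prism_nest cylinder_nest".split():
        r=arm.spot_point(q,p)
        print(q,[(np.round(d["position"]).tolist(),round(d["conf"],2),onz(p,d["position"],0)[:2].round(3).tolist()) for d in r[:6]])
E
python3 a.py
```

```text
{'t': 0.0, 'q': array([-1.31 ,  0.616, -0.013,  1.425,  0.008,  1.103, -0.04 ]), 'joint_vel': array([-0.   ,  0.001,  0.   , -0.001, -0.002, -0.   , -0.001]), 'effort': array([  0.   , -46.922,   0.259, -17.104,   0.01 ,   0.009,   0.   ]), 'tool_pos': array([0.184, 0.623, 0.255]), 'ee_rot': array([-3.139,  0.   ,  2.854]), 'contact_force': array([ 1.033, -0.032,  0.827]), 'ft_torque': array([ 0.01 , -0.059, -0.021]), 'grip_force': 0.0, 'opening': 0.9971068657727474}
scene cam at [1.317 0.484 0.695] axis [-0.709 -0.42  -0.566] f 472.67791281677364
cube_a [([217.0, 195.0], 0.98, [0.468, -0.256]), ([218.0, 162.0], 0.64, [0.319, -0.368]), ([287.0, 183.0], 0.64, [0.315, -0.121]), ([302.0, 218.0], 0.61, [0.447, 0.001]), ([244.0, 178.0], 0.59, [0.357, -0.241]), ([153.0, 202.0], 0.36, [0.584, -0.383])]
prism [([189.0, 221.0], 0.93, [0.603, -0.24]), ([215.0, 192.0], 0.17, [0.462, -0.267])]
cylinder [([154.0, 202.0], 0.96, [0.584, -0.378])]
tested_cube [([188.0, 178.0], 0.67, [0.437, -0.387]), ([156.0, 200.0], 0.28, [0.575, -0.381])]
tested_prism [([248.0, 246.0], 0.82, [0.614, -0.049]), ([41
[... 301 characters left out ...]
 -0.996] f 484.7684409217886
cube_a [([333.0, 297.0], 0.97, [0.317, -0.117]), ([389.0, 286.0], 0.9, [0.345, -0.243]), ([289.0, 236.0], 0.87, [0.453, -0.012]), ([445.0, 302.0], 0.78, [0.312, -0.371]), ([397.0, 235.0], 0.7, [0.462, -0.262]), ([141.0, 195.0], 0.42, [0.538, 0.33])]
prism [([385.0, 174.0], 0.82, [0.604, -0.232])]
cylinder [([451.0, 188.0], 0.93, [0.574, -0.386])]
tested_cube [([450.0, 244.0], 0.92, [0.444, -0.385])]
tested_prism [([302.0, 164.0], 0.73, [0.621, -0.039])]
tested_cylinder [([345.0, 244.0], 0.79, [0.437, -0.142])]
cube_nest [([180.0, 199.0], 0.68, [0.53, 0.24])]
prism_nest [([220.0, 196.0], 0.57, [0.541, 0.149])]
cylinder_nest [([140.0, 192.0], 0.85, [0.545, 0.335])]
```

View pics/scene0.png

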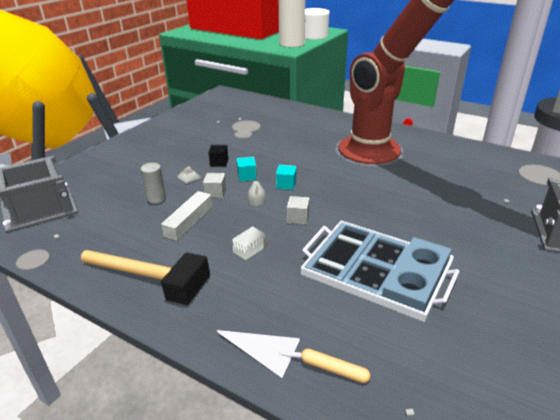

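View pics/top0.png

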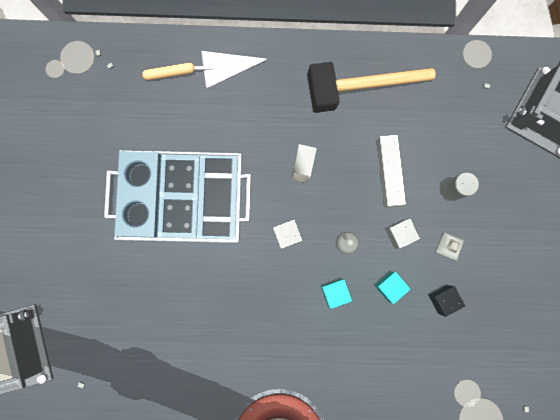

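The scene view shows whole cubes at (215,185) and (297,209), the prism at (188,214) and the cylinder at (152,183). The broken pieces are at (189,174), (256,193) and (248,243), and the cyan and black cubes are decoys. In the top view the cubes are at (288,234) and (404,234), the prism at (393,171) and the cylinder at (466,185). The nests run left to right as cylinder, cube, prism. Next I'll fit the models to silhouettes in both views.

```bash
cat > fit.py <<'E'
from h import *
from scipy.optimize import minimize
def verts(kind,v):
    x,y,a,h=v; c,s=np.cos(a),np.sin(a)
    if kind=="cyl":
        th=np.linspace(0,2*np.pi,40,endpoint=False)
        P=[(r*np.cos(t),r*np.sin(t),z) for t in th for r,z in((.021,0),(.025,.006),(.025,h))]
    else:
        L,W=kind; P=[(i*L/2,j*W/2,z) for i in(-1,1) for j in(-1,1) for z in(0,h)]
    return np.array([(x+c*p[0]-s*p[1],y+s*p[0]+c*p[1],p[2]) for p in P])
S=6
def fit(pics,kind,v0,show=None):
    rois=[]
    for p in pics:
        uv=np.array([proj(p,q) for q in verts(kind,v0)])
        lo=np.floor(uv.min(0)-9).astype(int);hi=np.ceil(uv.max(0)+9).astype(int)
        g=cv2.cvtColor(p["img"],cv2.COLOR_BGR2GRAY)[lo[1]:hi[1],lo[0]:hi[0]]
        G=cv2.warpAffine(g,np.float32([[S,0,(S-1)/2],[0,S,(S-1)/2]]),(g.shape[1]*S,g.shape[0]*S),flags=cv2.INTER_CUBIC,borderMode=cv2.BORDER_REPLICATE)
        t=0.5*(np.percentile(G,12)+np.percentile(G,12)) ; t=t+0.45*(np.percentile(G,85)-t) if False else cv2.threshold(G,0,255,cv2.THRESH_OTSU)[0]
        b=np.median(np.r_[g[0],g[-1]]); t=min(t,(b+t)/2+5)
        m=(G>t).astype(np.uint8)
        n,lab,st,cen=cv2.connectedComponentsWithStats(m)
        k=1+np.argmin([np.hypot(*(cen[i]-np.array(m.shape[::-1])/2))-0.05*st[i,4]**.5*10 for i in range(1,n)])
        rois.append(((lab==k).astype(np.uint8),lo,p))
    def cost(v):
        e=0
        for m,lo,p in rois:
            uv=np.array([proj(p,q) for q in verts(kind,v)])
            h=cv2.convexHull(((uv-lo+.5)*S*16).astype(np.int32))
            r=np.zeros_like(m);cv2.fillConvexPoly(r,h,1,shift=4)
            e+=(r!=m).sum()/m.sum()
        return e
    best=None
    for da in ((0,) if kind=="cyl" else np.arange(-.8,.8,.2)):
        w=np.array(v0,float);w[2]+=da
        sim=np.array([w]+[w+np.eye(4)[i]*(.008,.008,.15,.008)[i] for i in range(4)])
        r=minimize(cost,w,method="Nelder-Mead",options=dict(initial_simplex=sim,xatol=1e-4,fatol=1e-4,maxiter=300))
        if best is None or r.fun<best.fun:best=r
    if show:
        out=[]
        for m,lo,p in rois:
            uv=np.array([proj(p,q) for q in verts(kind,best.x)])
            c=cv2.resize(p["img"][lo[1]:lo[1]+m.shape[0]//S,lo[0]:lo[0]+m.shape[1]//S],m.shape[::-1],interpolation=cv2.INTER_CUBIC)
            cv2.polylines(c,[cv2.convexHull(((uv-lo+.5)*S).astype(np.int32))],True,(0,0,255),1)
            cv2.drawContours(c,cv2.findContours(m,0,1)[0],-1,(0,255,0),1)
            out.append(cv2.resize(c,(200,200)))
        show.append(np.vstack(out))
    return best.x,best.fun
OBJ={"cubeN":((.05,.05),(.453,-.005,0,.05)),"cubeF":((.05,.05),(.465,-.258,0,.05)),"prism":((.16,.04),(.600,-.236,-.1,.04)),"cyl":("cyl",(.577,-.382,0,.1))}
E
cat > b.py <<'E'
from fit import *
ps=[arm.camera("scene"),arm.camera("top")];sh=[]
for n,(k,v) in OBJ.items():
    x,f=fit(ps,k,v,sh);print(n,x.round(4),round(f,3))
cv2.imwrite("pics/fit.png",np.hstack(sh))
t=ps[1]["img"][140:255,95:260];s=ps[0]["img"][210:325,295:465]
cv2.imwrite("pics/tray.png",np.hstack([cv2.resize(t,None,fx=2.4,fy=2.4*2,interpolation=2)[:550],][:1]) if 0 else cv2.resize(t,None,fx=4.8,fy=4.8,interpolation=2))
cv2.imwrite("pics/trays.png",cv2.resize(s,None,fx=4.6,fy=4.6,interpolation=2))
E
python3 b.py
```

```text
cubeN [ 0.455  -0.0073  0.4231  0.052 ] 1.241
cubeF [ 0.4612 -0.2708 -0.8894  0.0484] 1.647
prism [ 0.5979 -0.2496  0.1282  0.0332] 0.883
cyl [ 0.5668 -0.3889  0.1018  0.099 ] 4.452Traceback (most recent call last):
  File "b.py", line 5, in <module>
    cv2.imwrite("pics/fit.png",np.hstack(sh))
                               ~~~~~~~~~^^^^
    return _nx.concatenate(arrs, 1, dtype=dtype, casting=casting)
           ~~~~~~~~~~~~~~~^^^^^^^^^^^^^^^^^^^^^^^^^^^^^^^^^^^^^^^
ValueError: need at least one array to concatenate
```

```bash
python3 - <<'E'
import re
s=open("fit.py").read()
a=s.index("        t=0.5*");b=s.index("        m=(G>t)")
s=s[:a]+"""        b=np.median(g); w=np.percentile(g,97) if 0 else None
        bench=np.median(np.r_[g[0],g[-1],g[:,0],g[:,-1]]); t=bench+22
"""+s[b:]
a=s.index("        k=1+");b=s.index("        rois.append")
s=s[:a]+"""        k=1+np.argmin([np.hypot(*(cen[i]-np.array(m.shape[::-1])/2)) if st[i,4]>2000 else 1e9 for i in range(1,n)])
"""+s[b:]
s=s.replace("cv2.cvtColor(p[\"img\"],cv2.COLOR_BGR2GRAY)","p['img'][...,2]").replace("if show:","if show is not None:")
s=s.replace("        b=np.median(g); w=np.percentile(g,97) if 0 else None\n","")
open("fit.py","w").write(s)
E
python3 b.py
```

```text
cubeN [ 0.4554 -0.0068  0.4028  0.0533] 0.161
cubeF [ 0.4645 -0.2708  0.5014  0.0441] 0.672
prism [ 0.6091 -0.2476  0.1295  0.0345] 0.698
cyl [ 0.5772 -0.4145  1.2137  0.006 ] 2.047
```

View pics/fit.png

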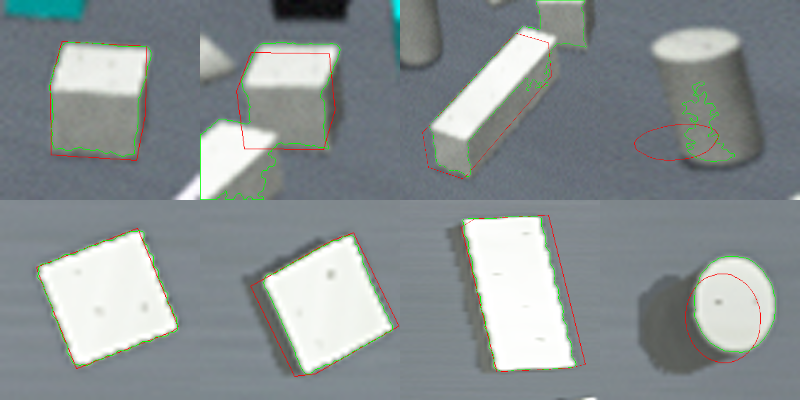

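View pics/tray.png

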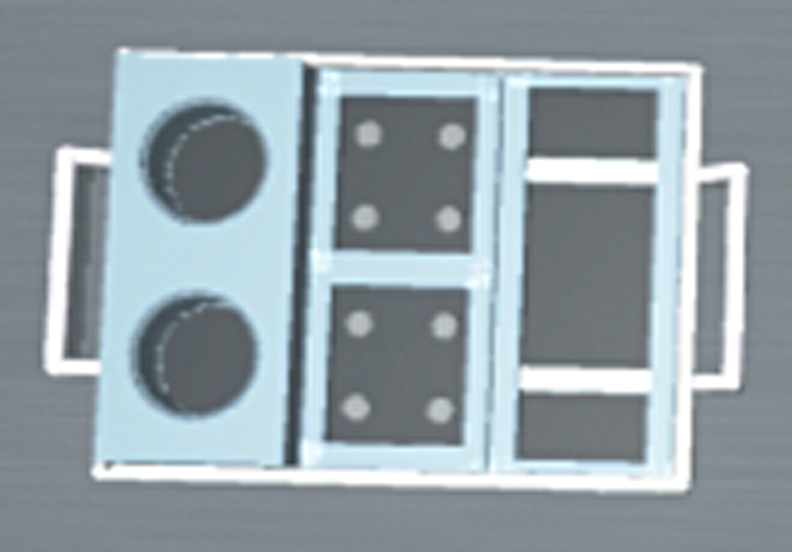

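View pics/trays.png

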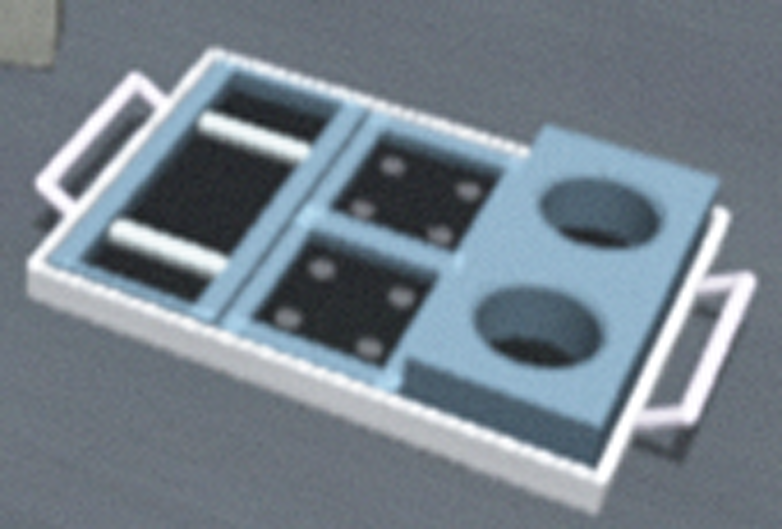

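The cubeN fit is clean, but shaded sides spoil the others. The tops are crisp, so I'll triangulate the bright top faces instead. In the tray crops I read these centres:

| Feature | Top crop | Scene crop |
|---|---|---|
| Socket rims | (204,161), (196,354) | (601,213), (540,326) |
| Bay dot groups | (408,176), (399,366) | (416,200), (345,307) |
| Bars | (592,171), (586,379) | (253,137), (167,247) |

```bash
cat > m.py <<'E'
from h import *
from scipy.optimize import least_squares
np.set_printoptions(precision=4,suppress=True)
S=6
def tri(ps,pts):
    A=[];b=[]
    for p,q in zip(ps,pts):
        c,d=ray(p,q);d/=np.linalg.norm(d);M=np.eye(3)-np.outer(d,d);A.append(M);b.append(M@c)
    A=np.vstack(A);b=np.hstack(b);x=np.linalg.lstsq(A,b,rcond=None)[0];return x,np.abs(A@x-b).max()
def face(p,X,fr,tag=None):
    c=proj(p,X).round().astype(int);w=50;lo=c-w
    g=p["img"][max(lo[1],0):c[1]+w,max(lo[0],0):c[0]+w].min(2);lo=np.maximum(lo,0)
    G=cv2.resize(g,None,fx=S,fy=S,interpolation=cv2.INTER_CUBIC)
    s=(c-lo)*S+3;lev=np.median(G[s[1]-12:s[1]+12,s[0]-12:s[0]+12])
    m=cv2.morphologyEx((G>lev*fr).astype(np.uint8),cv2.MORPH_CLOSE,np.ones((13,13)))
    lab=cv2.connectedComponents(m)[1];m=(lab==lab[s[1],s[0]]).astype(np.uint8)
    k=max(cv2.findContours(m,0,1)[0],key=cv2.contourArea)
    M=cv2.moments(k);cen=(np.array([M["m10"],M["m01"]])/M["m00"]+.5)/S-.5+lo
    return cen,(k[:,0]+.5)/S-.5+lo
OB={"cubeN":(.453,-.006,.05,1,.025),"cubeF":(.465,-.262,.05,1,.025),"prism":(.601,-.239,.04,1,0),"cyl":(.577,-.385,.1,0,0)}
def objs(ps,ob=OB):
    for n,(x,y,z,rect,_) in ob.items():
        c0,k0=face(ps[0],(x,y,z),.8);c1,k1=face(ps[1],(x,y,z),.72)
        X,e=tri(ps,[c0,c1])
        W=np.array([onz(ps[1],q,z)[:2] for q in k1],np.float32)*1000
        r=cv2.minAreaRect(W);W0=np.array([onz(ps[0],q,z)[:2] for q in k0],np.float32)*1000;r0=cv2.minAreaRect(W0)
        b=cv2.boxPoints(r);d=b[1]-b[0];d2=b[2]-b[1];d=d if np.hypot(*d)>np.hypot(*d2) else d2
        print(n,"tri",X,"err",round(e,4),"| top at z: ",onz(ps[1],c1,z)[:2],"rect",np.array(r[0])/1000,np.array(r[1]),"yaw",round(np.degrees(np.arctan2(d[1],d[0])),1),"| scene",np.array(r0[0])/1000,np.array(r0[1]))
if __name__=="__main__":
    ps=[arm.camera("scene"),arm.camera("top")]
    objs(ps)
    F=[("s",45,40,(601,213.5),(204,161)),("s",-45,40,(539.5,326),(196,354.5)),("c",45.5,8,(416,199.5),(408.5,176)),("c",-45.5,8,(345,307),(399.2,366)),("p",50,12,(253,137),(592,171)),("p",-50,12,(167,247),(586,379))]
    P=[]
    for n,x,z,a,b in F:
        a=(295+(a[0]+.5)/4.6-.5,210+(a[1]+.5)/4.6-.5);b=(95+(b[0]+.5)/4.8-.5,140+(b[1]+.5)/4.8-.5)
        X,e=tri(ps,[a,b]);P.append(X);print(n,x,"tri",X,"e",round(e,4),"top@z+.003",onz(ps[1],b,z/1e3+.003)[:2])
    P=np.array(P)
    L=np.array([(x,{"s":88,"c":0,"p":-88}[n],z) for n,x,z,*_ in F])/1e3
    def T(v):c,s=np.cos(v[2]),np.sin(v[2]);return L@np.array([[c,s,0],[-s,c,0],[0,0,1]])+[v[0],v[1],v[3]]
    r=least_squares(lambda v:(T(v)-P).ravel(),[.53,.24,0,0]);print("nest fit",r.x,"res\n",(T(r.x)-P)*1e3)
E
python3 m.py
```

```text
cubeN tri [ 0.4547 -0.0067  0.0492] err 0.0005 | top at z:  [ 0.4549 -0.0071] rect [ 0.4549 -0.0071] [51.554  52.2951] yaw -67.8 | scene [ 0.4553 -0.0059] [52.5995 50.4328]
cubeF tri [ 0.4634 -0.2657  0.0491] err 0.0004 | top at z:  [ 0.4636 -0.2659] rect [ 0.4636 -0.2662] [51.409  51.6945] yaw -63.2 | scene [ 0.4638 -0.2643] [51.341  51.3607]
prism tri [ 0.6063 -0.2418  0.0361] err 0.0005 | top at z:  [ 0.6052 -0.2404] rect [ 0.6061 -0.2401] [161.3698  42.5211] yaw 7.0 | scene [ 0.6058 -0.2392] [162.9948  42.0697]
cyl tri [ 0.5693 -0.3858  0.0988] err 0.0003 | top at z:  [ 0.5693 -0.3856] rect [ 0.5694 -0.386 ] [48.6979 48.7373] yaw -2.0 | scene [ 0.5709 -0.3836] [49.8146 47.7089]
s 45 tri [0.5672 0.3303 0.0941] e 0.0144 top@z+.003 [0.5807 0.3302]
s -45 tri [ 0.502   0.3317 -0.0187] e 0.0145 top@z+.003 [0.4906 0.3289]
c 45.5 tri [0.5661 0.2469 0.0677] e 0.0162 top@z+.003 [0.5819 0.2422]
c -45.5 tri [ 0.5036  0.2375 -0.0485] e 0.0169 top@z+.003 [0.4907 0.2423]
p 50 tri [0.5683 0.1645 0.0739] e 0.0179 top@z+.003 [0.5862 0.1543]
p -50 tri [ 0.5028  0.1413 -0.0512] e 0.0204 top@z+.003 [0.4866 0.1532]
nest fit [ 0.535   0.242   0.0418 -0.0005] res
 [[  9.0619   1.5033 -54.5324]
 [-15.6631  -3.597   58.2272]
 [ 14.3332  -2.9863 -60.133 ]
 [-14.0757   2.6739  56.0636]
 [ 20.3668  -8.3515 -62.4033]
 [-14.0231  10.7576  62.778 ]]
```

```bash
python3 - <<'E'
s=open("m.py").read()
a=s.index("    F=[");b=s.index("    P=[]")
s=s[:a]+'''    F=[("s",45,40,(539.5,326),(204,161)),("s",-45,40,(601,213.5),(196,354.5)),("c",45.5,8,(345,307),(408.5,176)),("c",-45.5,8,(416,199.5),(399.2,366)),("p",50,12,(167,247),(592,171)),("p",-50,12,(253,137),(586,379))]
'''+s[b:]
open("m.py","w").write(s)
E
python3 m.py|tail -12
```

```text
s -45 tri [0.4905 0.3306 0.0405] e 0.0009 top@z+.003 [0.4906 0.3289]
c 45.5 tri [0.5813 0.2425 0.0126] e 0.0006 top@z+.003 [0.5819 0.2422]
c -45.5 tri [0.4903 0.2425 0.0126] e 0.0005 top@z+.003 [0.4907 0.2423]
p 50 tri [0.5864 0.154  0.0148] e 0.0003 top@z+.003 [0.5862 0.1543]
p -50 tri [0.4867 0.1532 0.0146] e 0.0001 top@z+.003 [0.4866 0.1532]
nest fit [0.536  0.2424 0.0052 0.0028] res
 [[-0.2562 -0.7517  1.3828]
 [ 0.0238 -0.508   2.2884]
 [ 0.1919  0.071  -1.8854]
 [ 0.1751 -0.3193 -1.8852]
 [ 0.0977  0.5877 -0.0486]
 [-0.2324  0.9203  0.148 ]]
```

The tray fits well: nest centre (0.536, 0.242), yaw 0.3°, base at z≈3 mm, residuals within about 2 mm. Now a small planner that works out constant rows for each call.

```bash
cat > plan.py <<'E'
# usage: plan.py x y z yawdeg ncalls [x y z yawdeg ncalls ...]  -> one constant row per leg
import sys; from h import *
s=arm.sense();P=np.array(s["tool_pos"]);Y=np.degrees(s["ee_rot"][2])
print("t",round(s["t"],2),"pos",P.round(4),"rpy",np.degrees(s["ee_rot"]).round(2),"open",round(s["opening"]*85.4,1),"grip",round(s["grip_force"],1),"F",np.round(s["contact_force"],1),"q7",round(s["q"][6],2))
a=list(map(float,sys.argv[1:]))
def Rm(y):c,s=np.cos(np.radians(y)),np.sin(np.radians(y));return np.array([[c,s,0],[s,-c,0],[0,0,-1.]])
for i in range(0,len(a),5):
    T,yt,n=np.array(a[i:i+3]),a[i+3],int(a[i+4])*10
    w=round(-((yt-Y+180)%360-180)/n,2)
    sh=np.linalg.solve(sum(Rm(Y-w*k) for k in range(n)),T-P).round(4)
    print(f"{n} rows of [[{sh[0]},{sh[1]},{sh[2]}],{w}]")
    P=P+sum(Rm(Y-w*k) for k in range(n))@sh;Y-=w*n
E
python3 plan.py .455 -.007 .15 112.2 2 .455 -.007 .038 112.2 1
```

```text
t 1.4 pos [0.1845 0.6233 0.2563] rpy [-180.     -0.    163.51] open 85.4 grip 0.0 F [ 0.3 -0.5 -0.7] q7 -0.04
20 rows of [[-0.0319,-0.0155,0.0053],2.57]
10 rows of [[-0.0,0.0001,0.0112],-0.01]
```

Call:
apply_moves --moves '[[[-0.0319,-0.0155,0.0053],2.57],[[-0.0319,-0.0155,0.0053],2.57],[[-0.0319,-0.0155,0.0053],2.57],[[-0.0319,-0.0155,0.0053],2.57],[[-0.0319,-0.0155,0.0053],2.57],[[-0.0319,-0.0155,0.0053],2.57],[[-0.0319,-0.0155,0.0053],2.57],[[-0.0319,-0.0155,0.0053],2.57],[[-0.0319,-0.0155,0.0053],2.57],[[-0.0319,-0.0155,0.0053],2.57]]' --hand 0.075

```text
t: 2.23
tool_pos: [0.3924, 0.3375, 0.2034]
ee_rot: [3.14, 0.0, 2.403]
contact_force: [0.4, -0.3, -0.3]
opening: 0.881
grip_force: 0.0
```

Call:
apply_moves --moves '[[[-0.0319,-0.0155,0.0053],2.57],[[-0.0319,-0.0155,0.0053],2.57],[[-0.0319,-0.0155,0.0053],2.57],[[-0.0319,-0.0155,0.0053],2.57],[[-0.0319,-0.0155,0.0053],2.57],[[-0.0319,-0.0155,0.0053],2.57],[[-0.0319,-0.0155,0.0053],2.57],[[-0.0319,-0.0155,0.0053],2.57],[[-0.0319,-0.0155,0.0053],2.57],[[-0.0319,-0.0155,0.0053],2.57]]'

```text
t: 3.07
tool_pos: [0.4552, -0.0088, 0.1504]
ee_rot: [3.14, 0.001, 1.955]
contact_force: [0.8, -0.7, 0.3]
opening: 0.881
grip_force: 0.0
```

```bash
python3 plan.py .455 -.007 .038 112.2 1; python3 -c "
from h import *
p=arm.camera('scene');cv2.imwrite('pics/s1.png',p['img'][60:300,120:440])"
```

```text
t 3.07 pos [ 0.4552 -0.0088  0.1504] rpy [1.7991e+02 4.0000e-02 1.1201e+02] open 75.3 grip 0.0 F [ 0.8 -0.7  0.3] q7 0.54
10 rows of [[0.0002,0.0001,0.0112],-0.02]
```

View pics/s1.png

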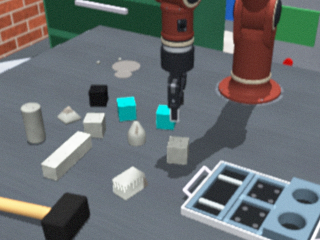

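The gripper hangs above the near cube (crop (178,150)), with the fingers aligned.

Call:
apply_moves --moves '[[[0.0002,0.0001,0.0112],0],[[0.0002,0.0001,0.0112],0],[[0.0002,0.0001,0.0112],0],[[0.0002,0.0001,0.0112],0],[[0.0002,0.0001,0.0112],0],[[0.0002,0.0001,0.0112],0],[[0.0002,0.0001,0.0112],0],[[0.0002,0.0001,0.0112],0],[[0.0002,0.0001,0.0112],0],[[0.0002,0.0001,0.0112],0]]'

```text
t: 3.95
tool_pos: [0.4553, -0.0046, 0.038]
ee_rot: [3.14, 0.0, 1.957]
contact_force: [-0.1, -0.1, -0.4]
opening: 0.877
grip_force: 0.0
```

Call:
apply_moves --moves '[[[0,0,0],0],[[0,0,0],0],[[0,0,0],0],[[0,0,0],0],[[0,0,0],0],[[0,0,0],0],[[0,0,0],0],[[0,0,0],0],[[0,0,0],0],[[0,0,0],0]]' --hand 0.03

```text
t: 4.78
tool_pos: [0.4549, -0.0049, 0.0386]
ee_rot: [3.141, 0.0, 1.957]
contact_force: [-0.3, 0.3, 1.8]
opening: 0.571
grip_force: 63.4
```

```bash
python3 plan.py .455 -.007 .15 112.2 1 .582 .2425 .15 90.3 1 .582 .2425 .051 90.3 1
```

```text
t 4.78 pos [ 0.4549 -0.0049  0.0386] rpy [1.7997e+02 1.0000e-02 1.1211e+02] open 48.8 grip 63.4 F [-0.3  0.3  1.8] q7 0.59
10 rows of [[-0.0002,-0.0001,-0.0111],-0.01]
10 rows of [[0.0218,0.0179,-0.0],2.19]
10 rows of [[-0.0,-0.0,0.0099],0.0]
```

```bash
sed -i 's/int(a\[i+4\])\*10/int(a[i+4])/' plan.py; python3 plan.py .455 -.0049 .15 112.1 10 .582 .2445 .15 90.3 8 .582 .2445 .07 90.3 8 .582 .2445 .051 90.3 8| tail -4
```

```text
10 rows of [[-0.0,0.0,-0.0111],0.0]
8 rows of [[0.0271,0.0224,-0.0001],2.73]
8 rows of [[0.0,0.0,0.01],-0.0]
8 rows of [[0.0,0.0,0.0024],-0.0]
```

Call:
apply_moves --moves '[[[0,0,-0.0111],0],[[0,0,-0.0111],0],[[0,0,-0.0111],0],[[0,0,-0.0111],0],[[0,0,-0.0111],0],[[0,0,-0.0111],0],[[0,0,-0.0111],0],[[0,0,-0.0111],0],[[0,0,-0.0111],0],[[0,0,-0.0111],0]]'

```text
t: 5.62
tool_pos: [0.4539, -0.005, 0.1495]
ee_rot: [-3.14, -0.0, 1.957]
contact_force: [0.5, 0.6, -3.3]
opening: 0.575
grip_force: 62.8
```

Call:
apply_moves --moves '[[[0.0271,0.0224,0],2.73],[[0.0271,0.0224,0],2.73],[[0.0271,0.0224,0],2.73],[[0.0271,0.0224,0],2.73],[[0.0271,0.0224,0],2.73],[[0.0271,0.0224,0],2.73],[[0.0271,0.0224,0],2.73],[[0.0271,0.0224,0],2.73],[[0,0,0],0],[[0,0,0],0]]'

```text
t: 6.45
tool_pos: [0.581, 0.247, 0.1476]
ee_rot: [-3.14, -0.0, 1.581]
contact_force: [-0.6, -0.6, -3.4]
opening: 0.578
grip_force: 63.4
```

```bash
python3 plan.py .582 .2445 .065 90.3 8 .582 .2445 .051 90.3 8
```

```text
t 6.45 pos [0.581  0.247  0.1476] rpy [-1.7989e+02 -1.0000e-02  9.0560e+01] open 49.4 grip 63.4 F [-0.6 -0.6 -3.4] q7 -0.16
8 rows of [[-0.0003,0.0001,0.0103],0.03]
8 rows of [[-0.0,0.0,0.0018],0.0]
```

Call:
apply_moves --moves '[[[-0.0003,0.0001,0.0103],0],[[-0.0003,0.0001,0.0103],0],[[-0.0003,0.0001,0.0103],0],[[-0.0003,0.0001,0.0103],0],[[-0.0003,0.0001,0.0103],0],[[-0.0003,0.0001,0.0103],0],[[-0.0003,0.0001,0.0103],0],[[-0.0003,0.0001,0.0103],0],[[0,0,0],0],[[0,0,0],0]]'

```text
t: 7.28
tool_pos: [0.582, 0.2415, 0.066]
ee_rot: [-3.14, 0.001, 1.575]
contact_force: [0.4, -0.3, -2.3]
opening: 0.578
grip_force: 63.4
```

Call:
apply_moves --moves '[[[0,0,0.0018],0],[[0,0,0.0018],0],[[0,0,0.0018],0],[[0,0,0.0018],0],[[0,0,0.0018],0],[[0,0,0.0018],0],[[0,0,0.0018],0],[[0,0,0.0018],0],[[0,0,0],0],[[0,0,0],0]]'

```text
t: 8.12
tool_pos: [0.5824, 0.2416, 0.0523]
ee_rot: [-3.141, 0.0, 1.576]
contact_force: [0.3, 0.3, -2.2]
opening: 0.58
grip_force: 63.4
```

```bash
python3 plan.py .582 .2445 .0495 90.3 8;python3 -c "
from h import *
p=arm.camera('scene');cv2.imwrite('pics/s2.png',cv2.resize(p['img'][180:330,290:470],None,fx=3,fy=3))"
```

```text
t 8.12 pos [0.5824 0.2416 0.0523] rpy [-1.7998e+02  1.0000e-02  9.0270e+01] open 49.5 grip 63.4 F [ 0.3  0.3 -2.2] q7 -0.11
8 rows of [[0.0004,-0.0,0.0004],-0.0]
```

View pics/s2.png

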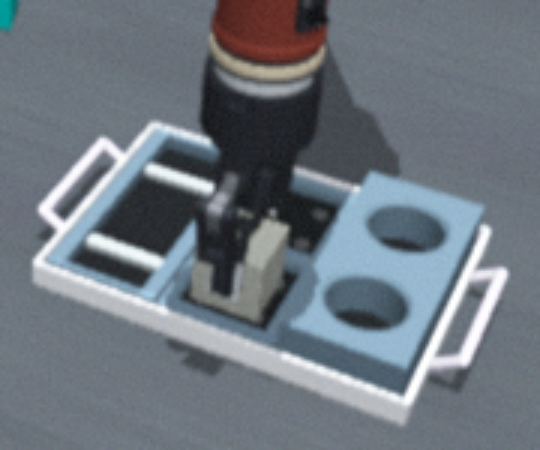

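The near cube hangs just over the bay floor at crop (240,275), fingers clear of the rim. I'll nudge it 3 mm in +y, lower it to contact and release.

Call:
apply_moves --moves '[[[0.0004,0,0.0004],0],[[0.0004,0,0.0004],0],[[0.0004,0,0.0004],0],[[0.0004,0,0.0004],0],[[0.0004,0,0.0004],0],[[0.0004,0,0.0004],0],[[0.0004,0,0.0004],0],[[0,0,0],0],[[0,0,0],0],[[0,0,0],0]]'

```text
t: 9.0
tool_pos: [0.5824, 0.2446, 0.0497]
ee_rot: [-3.142, -0.0, 1.576]
contact_force: [-0.2, 0.2, -3.0]
opening: 0.576
grip_force: 63.6
```

Call:
apply_moves --moves '[[[0,0,0.0003],0],[[0,0,0.0003],0],[[0,0,0.0003],0],[[0,0,0.0003],0],[[0,0,0.0003],0],[[0,0,0],0],[[0,0,0],0],[[0,0,0],0],[[0,0,0],0],[[0,0,0],0]]'

```text
t: 9.83
tool_pos: [0.5825, 0.2445, 0.0496]
ee_rot: [3.142, -0.001, 1.576]
contact_force: [-2.6, -0.6, 7.2]
opening: 0.578
grip_force: 64.8
```

Call:
apply_moves --moves '[[[0,0,0],0],[[0,0,0],0],[[0,0,0],0],[[0,0,0],0],[[0,0,0],0],[[0,0,0],0],[[0,0,0],0],[[0,0,0],0],[[0,0,0],0],[[0,0,0],0]]' --hand 0.068

```text
t: 10.67
tool_pos: [0.5825, 0.2445, 0.0482]
ee_rot: [-3.142, 0.0, 1.576]
contact_force: [0.4, -0.7, 0.3]
opening: 0.796
grip_force: 0.0
```

```bash
python3 plan.py .5825 .2445 .17 90.3 10 .6058 -.2405 .14 7 16 .6058 -.2405 .034 7 8
```

```text
t 10.67 pos [0.5825 0.2445 0.0482] rpy [-180.      0.     90.27] open 68.0 grip 0.0 F [ 0.4 -0.7  0.3] q7 -0.12
10 rows of [[0.0,0.0,-0.0122],-0.0]
16 rows of [[-0.0249,0.022,0.0019],5.2]
8 rows of [[0.0,-0.0001,0.0132],0.01]
```

Call:
apply_moves --moves '[[[0,0,-0.0122],0],[[0,0,-0.0122],0],[[0,0,-0.0122],0],[[0,0,-0.0122],0],[[0,0,-0.0122],0],[[0,0,-0.0122],0],[[0,0,-0.0122],0],[[0,0,-0.0122],0],[[0,0,-0.0122],0],[[0,0,-0.0122],0]]'

```text
t: 11.5
tool_pos: [0.5824, 0.2445, 0.1715]
ee_rot: [3.142, -0.0, 1.576]
contact_force: [-0.3, -0.7, 0.2]
opening: 0.794
grip_force: 0.0
```

Call:
apply_moves --moves '[[[-0.0249,0.022,0.0019],5.2],[[-0.0249,0.022,0.0019],5.2],[[-0.0249,0.022,0.0019],5.2],[[-0.0249,0.022,0.0019],5.2],[[-0.0249,0.022,0.0019],5.2],[[-0.0249,0.022,0.0019],5.2],[[-0.0249,0.022,0.0019],5.2],[[-0.0249,0.022,0.0019],5.2],[[-0.0249,0.022,0.0019],5.2],[[-0.0249,0.022,0.0019],5.2]]'

```text
t: 12.33
tool_pos: [0.6839, -0.0617, 0.1516]
ee_rot: [3.141, -0.0, 0.664]
contact_force: [-0.3, 0.2, -0.2]
opening: 0.797
grip_force: 0.0
```

Call:
apply_moves --moves '[[[-0.0249,0.022,0.0019],5.2],[[-0.0249,0.022,0.0019],5.2],[[-0.0249,0.022,0.0019],5.2],[[-0.0249,0.022,0.0019],5.2],[[-0.0249,0.022,0.0019],5.2],[[-0.0249,0.022,0.0019],5.2],[[0,0,0],0],[[0,0,0],0],[[0,0,0],0],[[0,0,0],0]]' --hand 0.07

```text
t: 13.17
tool_pos: [0.607, -0.2392, 0.1398]
ee_rot: [-3.14, -0.001, 0.127]
contact_force: [0.4, -0.1, -0.3]
opening: 0.82
grip_force: 0.0
```

```bash
python3 plan.py .6058 -.2405 .034 7 8;python3 -c "
from h import *
p=arm.camera('scene');q=arm.camera('top');cv2.imwrite('pics/s3.png',np.hstack([cv2.resize(p['img'][130:320,130:330],(400,380)),cv2.resize(q['img'][90:280,300:500],(400,380))]))"
```

```text
t 13.17 pos [ 0.607  -0.2392  0.1398] rpy [-1.7991e+02 -6.0000e-02  7.2700e+00] open 70.0 grip 0.0 F [ 0.4 -0.1 -0.3] q7 -0.6
8 rows of [[-0.0002,0.0001,0.0132],0.03]
```

View pics/s3.png

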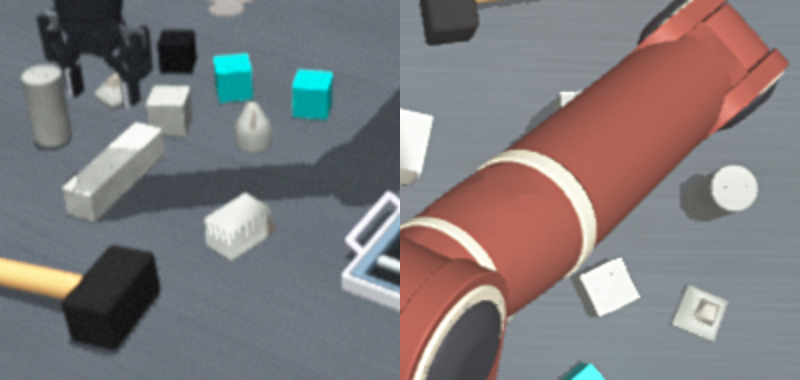

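The gripper is over the prism (left crop (112,170)) with the fingers spread across its width. Nothing else has moved.

Call:
apply_moves --moves '[[[0,0,0.0132],0],[[0,0,0.0132],0],[[0,0,0.0132],0],[[0,0,0.0132],0],[[0,0,0.0132],0],[[0,0,0.0132],0],[[0,0,0.0132],0],[[0,0,0.0132],0],[[0,0,0],0],[[0,0,0],0]]'

```text
t: 14.1
tool_pos: [0.6052, -0.2411, 0.0331]
ee_rot: [-3.141, 0.002, 0.123]
contact_force: [-0.1, -0.2, -0.5]
opening: 0.82
grip_force: 0.0
```

Call:
apply_moves --moves '[[[0,0,0],0],[[0,0,0],0],[[0,0,0],0],[[0,0,0],0],[[0,0,0],0],[[0,0,0],0],[[0,0,0],0],[[0,0,0],0],[[0,0,0],0],[[0,0,0],0]]' --hand 0.02

```text
t: 14.93
tool_pos: [0.6064, -0.2406, 0.0356]
ee_rot: [-3.141, -0.002, 0.124]
contact_force: [-1.0, 2.2, 6.8]
opening: 0.455
grip_force: 63.9
```

```bash
python3 plan.py .6058 -.2405 .17 7 10 .537 .1536 .17 0.3 16 .537 .1536 .065 0.3 8
```

```text
t 14.93 pos [ 0.6064 -0.2406  0.0356] rpy [-1.7994e+02 -1.1000e-01  7.1000e+00] open 38.8 grip 63.9 F [-1.   2.2  6.8] q7 -0.53
10 rows of [[-0.0001,-0.0,-0.0134],0.01]
16 rows of [[-0.0026,-0.0249,-0.0],0.42]
8 rows of [[-0.0,0.0,0.0131],-0.0]
```

Call:
apply_moves --moves '[[[0,0,-0.0134],0],[[0,0,-0.0134],0],[[0,0,-0.0134],0],[[0,0,-0.0134],0],[[0,0,-0.0134],0],[[0,0,-0.0134],0],[[0,0,-0.0134],0],[[0,0,-0.0134],0],[[0,0,-0.0134],0],[[0,0,-0.0134],0]]'

```text
t: 15.77
tool_pos: [0.6055, -0.2412, 0.1696]
ee_rot: [-3.142, 0.0, 0.123]
contact_force: [0.2, 0.8, -5.8]
opening: 0.459
grip_force: 62.5
```

Call:
apply_moves --moves '[[[-0.0026,-0.0249,0],0.42],[[-0.0026,-0.0249,0],0.42],[[-0.0026,-0.0249,0],0.42],[[-0.0026,-0.0249,0],0.42],[[-0.0026,-0.0249,0],0.42],[[-0.0026,-0.0249,0],0.42],[[-0.0026,-0.0249,0],0.42],[[-0.0026,-0.0249,0],0.42],[[-0.0026,-0.0249,0],0.42],[[-0.0026,-0.0249,0],0.42]]'

```text
t: 16.6
tool_pos: [0.5571, 0.0055, 0.1691]
ee_rot: [-3.141, -0.001, 0.05]
contact_force: [0.2, 1.2, -5.1]
opening: 0.456
grip_force: 62.6
```

Call:
apply_moves --moves '[[[-0.0026,-0.0249,0],0.42],[[-0.0026,-0.0249,0],0.42],[[-0.0026,-0.0249,0],0.42],[[-0.0026,-0.0249,0],0.42],[[-0.0026,-0.0249,0],0.42],[[-0.0026,-0.0249,0],0.42],[[0,0,0],0],[[0,0,0],0],[[0,0,0],0],[[0,0,0],0]]'

```text
t: 17.43
tool_pos: [0.5373, 0.1514, 0.1689]
ee_rot: [3.141, -0.001, 0.004]
contact_force: [0.3, -0.7, -5.5]
opening: 0.458
grip_force: 62.7
```

Call:
apply_moves --moves '[[[0,0,0.0128],0],[[0,0,0.0128],0],[[0,0,0.0128],0],[[0,0,0.0128],0],[[0,0,0.0128],0],[[0,0,0.0128],0],[[0,0,0.0128],0],[[0,0,0.0128],0],[[0,0,0],0],[[0,0,0],0]]'

```text
t: 18.27
tool_pos: [0.5365, 0.153, 0.0649]
ee_rot: [3.141, 0.002, 0.006]
contact_force: [0.8, -0.2, -5.2]
opening: 0.459
grip_force: 62.5
```

```bash
python3 plan.py .537 .1536 .0506 0.3 8;python3 -c "
from h import *
p=arm.camera('scene');cv2.imwrite('pics/s4.png',cv2.resize(p['img'][180:330,290:470],None,fx=3,fy=3))"
```

```text
t 18.27 pos [0.5365 0.153  0.0649] rpy [1.7997e+02 1.1000e-01 3.5000e-01] open 39.2 grip 62.5 F [ 0.8 -0.2 -5.2] q7 -1.15
8 rows of [[0.0001,-0.0001,0.0018],0.01]
```

View pics/s4.png

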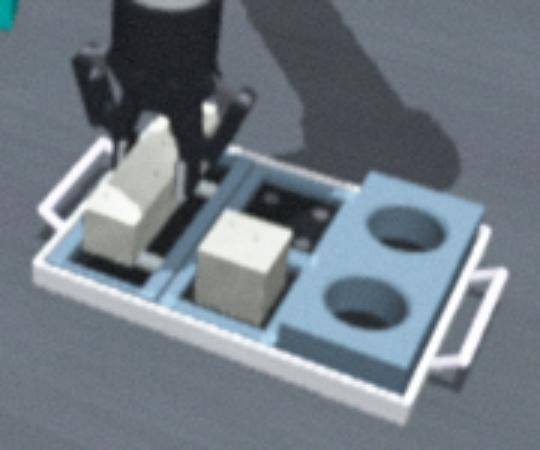

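The first cube sits in its bay at crop (240,265). The prism is level over its trough at (145,195), just above the bars.

Call:
apply_moves --moves '[[[0,0,0.0018],0],[[0,0,0.0018],0],[[0,0,0.0018],0],[[0,0,0.0018],0],[[0,0,0.0018],0],[[0,0,0.0018],0],[[0,0,0.0018],0],[[0,0,0.0012],0],[[0,0,0],0],[[0,0,0],0]]'

```text
t: 19.15
tool_pos: [0.5369, 0.1531, 0.0519]
ee_rot: [3.141, 0.0, 0.006]
contact_force: [-0.5, 0.4, -5.7]
opening: 0.454
grip_force: 62.5
```

Call:
apply_moves --moves '[[[0,0,0.0005],0],[[0,0,0.0005],0],[[0,0,0.0005],0],[[0,0,0.0005],0],[[0,0,0.0005],0],[[0,0,0],0],[[0,0,0],0],[[0,0,0],0],[[0,0,0],0],[[0,0,0],0]]'

```text
t: 19.98
tool_pos: [0.537, 0.1531, 0.0505]
ee_rot: [-3.141, -0.0, 0.006]
contact_force: [-3.6, 0.6, 6.1]
opening: 0.461
grip_force: 64.0
```

Call:
apply_moves --moves '[[[0,0,0],0],[[0,0,0],0],[[0,0,0],0],[[0,0,0],0],[[0,0,0],0],[[0,0,0],0],[[0,0,0],0],[[0,0,0],0],[[0,0,0],0],[[0,0,0],0]]' --hand 0.06

```text
t: 20.82
tool_pos: [0.5369, 0.1531, 0.0495]
ee_rot: [3.142, 0.0, 0.006]
contact_force: [0.2, -0.4, -0.4]
opening: 0.705
grip_force: 0.0
```

```bash
python3 plan.py .537 .1531 .18 0.3 10 .4636 -.266 .14 116.8 20 .4636 -.266 .038 116.8 8
```

```text
t 20.82 pos [0.5369 0.1531 0.0495] rpy [180.     0.     0.35] open 60.2 grip 0.0 F [ 0.2 -0.4 -0.4] q7 -1.13
10 rows of [[0.0,0.0,-0.0131],0.01]
20 rows of [[-0.0232,0.0105,0.002],-5.83]
8 rows of [[0.0,0.0001,0.0128],0.01]
```

Call:
apply_moves --moves '[[[0,0,-0.02],0],[[0,0,-0.03],0],[[0,0,-0.04],0],[[0,0,-0.04],0],[[0,0,0],-7],[[0,0,0],-7],[[0,0,0],-7],[[0,0,0],-7],[[0,0,0],-7],[[0,0,0],-7]]'

```text
t: 21.65
tool_pos: [0.5368, 0.1531, 0.1796]
ee_rot: [3.142, 0.0, 0.745]
contact_force: [-0.3, -0.2, -0.3]
opening: 0.703
grip_force: 0.0
```

Call:
apply_moves --moves '[[[0,0,0],-7],[[0,0,0],-7],[[0,0,0],-7],[[0,0,0],-7],[[0,0,0],-7],[[0,0,0],-7],[[0,0,0],-7],[[0,0,0],-7],[[0,0,0],0],[[0,0,0],0]]' --hand 0.075

```text
t: 22.48
tool_pos: [0.5369, 0.1528, 0.1796]
ee_rot: [-3.142, -0.0, 1.713]
contact_force: [0.2, 0.1, -0.1]
opening: 0.877
grip_force: 0.0
```

```bash
python3 plan.py .4636 -.266 .14 116.8 13 .4636 -.266 .038 116.8 8
```

```text
t 22.48 pos [0.5369 0.1528 0.1796] rpy [-1.800e+02 -1.000e-02  9.814e+01] open 74.9 grip 0.0 F [ 0.2  0.1 -0.1] q7 0.07
13 rows of [[-0.0293,-0.0148,0.003],-1.44]
8 rows of [[-0.0001,0.0,0.0128],0.01]
```

Call:
apply_moves --moves '[[[-0.0293,-0.0148,0.003],-1.43],[[-0.0293,-0.0148,0.003],-1.43],[[-0.0293,-0.0148,0.003],-1.43],[[-0.0293,-0.0148,0.003],-1.43],[[-0.0293,-0.0148,0.003],-1.43],[[-0.0293,-0.0148,0.003],-1.43],[[-0.0293,-0.0148,0.003],-1.43],[[-0.0293,-0.0148,0.003],-1.43],[[-0.0293,-0.0148,0.003],-1.43],[[-0.0293,-0.0148,0.003],-1.43]]'

```text
t: 23.32
tool_pos: [0.4682, -0.1687, 0.1494]
ee_rot: [-3.141, 0.0, 1.964]
contact_force: [0.2, -0.4, 1.2]
opening: 0.879
grip_force: 0.0
```

Call:
apply_moves --moves '[[[-0.0293,-0.0148,0.003],-1.43],[[-0.0293,-0.0148,0.003],-1.43],[[-0.0293,-0.0148,0.003],-1.43],[[0,0,0],0],[[0,0,0],0],[[0,0,0],0],[[0,0,0],0],[[0,0,0],0],[[0,0,0],0],[[0,0,0],0]]'

```text
t: 24.15
tool_pos: [0.4645, -0.2644, 0.1407]
ee_rot: [3.141, -0.0, 2.043]
contact_force: [-0.8, -0.4, -0.4]
opening: 0.878
grip_force: 0.0
```

```bash
python3 plan.py .4636 -.266 .038 116.8 8
```

```text
t 24.15 pos [ 0.4645 -0.2644  0.1407] rpy [ 1.7999e+02 -1.0000e-02  1.1703e+02] open 75.0 grip 0.0 F [-0.8 -0.4 -0.4] q7 1.1
8 rows of [[-0.0001,-0.0002,0.0128],0.03]
```

Call:
apply_moves --moves '[[[-0.0001,-0.0001,0.0128],0],[[-0.0001,-0.0001,0.0128],0],[[-0.0001,-0.0001,0.0128],0],[[-0.0001,-0.0001,0.0128],0],[[-0.0001,-0.0001,0.0128],0],[[-0.0001,-0.0001,0.0128],0],[[-0.0001,-0.0001,0.0128],0],[[-0.0001,-0.0001,0.0128],0],[[0,0,0],0],[[0,0,0],0]]'

```text
t: 24.98
tool_pos: [0.4636, -0.2661, 0.0378]
ee_rot: [-3.141, -0.001, 2.041]
contact_force: [0.4, -0.4, -0.1]
opening: 0.878
grip_force: 0.0
```

Call:
apply_moves --moves '[[[0,0,0],0],[[0,0,0],0],[[0,0,0],0],[[0,0,0],0],[[0,0,0],0],[[0,0,0],0],[[0,0,0],0],[[0,0,0],0],[[0,0,0],0],[[0,0,0],0]]' --hand 0.03

```text
t: 25.82
tool_pos: [0.4643, -0.267, 0.0393]
ee_rot: [3.141, 0.002, 2.041]
contact_force: [-1.5, 0.3, 5.3]
opening: 0.571
grip_force: 63.5
```

```bash
python3 plan.py .4645 -.265 .17 116.9 10 .4903 .243 .17 90.3 16 .4903 .243 .065 90.3 8
```

```text
t 25.82 pos [ 0.4643 -0.267   0.0393] rpy [1.7994e+02 1.0000e-01 1.1694e+02] open 48.8 grip 63.5 F [-1.5  0.3  5.3] q7 1.13
10 rows of [[0.0002,0.0001,-0.0131],0.0]
16 rows of [[0.0306,0.0096,0.0],1.66]
8 rows of [[-0.0,-0.0,0.0132],0.01]
```

Call:
apply_moves --moves '[[[0,0,-0.0131],0],[[0,0,-0.0131],0],[[0,0,-0.0131],0],[[0,0,-0.0131],0],[[0,0,-0.0131],0],[[0,0,-0.0131],0],[[0,0,-0.0131],0],[[0,0,-0.0131],0],[[0,0,-0.0131],0],[[0,0,-0.0131],0]]'

```text
t: 26.65
tool_pos: [0.463, -0.2658, 0.1691]
ee_rot: [-3.141, -0.002, 2.041]
contact_force: [-0.3, 0.1, -2.4]
opening: 0.576
grip_force: 62.8
```

Call:
apply_moves --moves '[[[0.0306,0.0096,0],1.66],[[0.0306,0.0096,0],1.66],[[0.0306,0.0096,0],1.66],[[0.0306,0.0096,0],1.66],[[0.0306,0.0096,0],1.66],[[0.0306,0.0096,0],1.66],[[0.0306,0.0096,0],1.66],[[0.0306,0.0096,0],1.66],[[0.0306,0.0096,0],1.66],[[0.0306,0.0096,0],1.66]]'

```text
t: 27.48
tool_pos: [0.4511, 0.0545, 0.1688]
ee_rot: [-3.14, -0.0, 1.75]
contact_force: [1.4, -1.1, -2.4]
opening: 0.579
grip_force: 63.0
```

Call:
apply_moves --moves '[[[0.0306,0.0096,0],1.66],[[0.0306,0.0096,0],1.66],[[0.0306,0.0096,0],1.66],[[0.0306,0.0096,0],1.66],[[0.0306,0.0096,0],1.66],[[0.0306,0.0096,0],1.66],[[0,0,0],0],[[0,0,0],0],[[0,0,0],0],[[0,0,0],0]]'

```text
t: 28.32
tool_pos: [0.4892, 0.2395, 0.1687]
ee_rot: [-3.14, 0.002, 1.575]
contact_force: [0.1, 0.3, -3.8]
opening: 0.581
grip_force: 63.0
```

Call:
apply_moves --moves '[[[0,0,0.013],0],[[0,0,0.013],0],[[0,0,0.013],0],[[0,0,0.013],0],[[0,0,0.013],0],[[0,0,0.013],0],[[0,0,0.013],0],[[0,0,0.013],0],[[0,0,0],0],[[0,0,0],0]]'

```text
t: 29.15
tool_pos: [0.4895, 0.2399, 0.0649]
ee_rot: [-3.14, 0.001, 1.575]
contact_force: [1.3, 0.5, -2.0]
opening: 0.578
grip_force: 63.0
```

```bash
python3 plan.py .4903 .243 .0505 90.3 8
```

```text
t 29.15 pos [0.4895 0.2399 0.0649] rpy [-1.7991e+02  7.0000e-02  9.0260e+01] open 49.3 grip 63.0 F [ 1.3  0.5 -2. ] q7 -0.15
8 rows of [[0.0004,0.0001,0.0018],-0.0]
```

Call:
apply_moves --moves '[[[0.0003,0.0001,0.0018],0],[[0.0003,0.0001,0.0018],0],[[0.0003,0.0001,0.0018],0],[[0.0003,0.0001,0.0018],0],[[0.0003,0.0001,0.0018],0],[[0.0003,0.0001,0.0018],0],[[0.0003,0.0001,0.0018],0],[[0.0003,0.0001,0.0014],0],[[0,0,0],0],[[0,0,0],0]]'

```text
t: 29.98
tool_pos: [0.4904, 0.2438, 0.051]
ee_rot: [-3.141, 0.0, 1.577]
contact_force: [0.5, -0.8, -3.9]
opening: 0.577
grip_force: 63.0
```

Call:
apply_moves --moves '[[[0,0,0.0003],0],[[0,0,0.0003],0],[[0,0,0.0003],0],[[0,0,0.0003],0],[[0,0,0.0003],0],[[0,0,0],0],[[0,0,0],0],[[0,0,0],0],[[0,0,0],0],[[0,0,0],0]]'

```text
t: 30.82
tool_pos: [0.4906, 0.2438, 0.0503]
ee_rot: [3.141, -0.0, 1.577]
contact_force: [-1.3, -0.2, 5.4]
opening: 0.575
grip_force: 64.0
```

Call:
apply_moves --moves '[[[0,0,0],0],[[0,0,0],0],[[0,0,0],0],[[0,0,0],0],[[0,0,0],0],[[0,0,0],0],[[0,0,0],0],[[0,0,0],0],[[0,0,0],0],[[0,0,0],0]]' --hand 0.068

```text
t: 31.65
tool_pos: [0.4905, 0.2438, 0.0496]
ee_rot: [-3.142, 0.0, 1.577]
contact_force: [-0.7, 0.3, 0.1]
opening: 0.797
grip_force: 0.0
```

```bash
python3 plan.py .4906 .2438 .19 90.3 10 .5695 -.3858 .18 90.3 20 .5695 -.3858 .071 90.3 8
```

```text
t 31.65 pos [0.4905 0.2438 0.0496] rpy [-180.      0.     90.38] open 68.1 grip 0.0 F [-0.7  0.3  0.1] q7 -0.15
10 rows of [[0.0,0.0,-0.014],0.01]
20 rows of [[-0.0315,0.0038,0.0005],-0.0]
8 rows of [[0.0,-0.0,0.0136],-0.0]
```

Call:
apply_moves --moves '[[[0,0,-0.014],0],[[0,0,-0.014],0],[[0,0,-0.014],0],[[0,0,-0.014],0],[[0,0,-0.014],0],[[0,0,-0.014],0],[[0,0,-0.014],0],[[0,0,-0.014],0],[[0,0,-0.014],0],[[0,0,-0.014],0]]'

```text
t: 32.48
tool_pos: [0.4903, 0.2437, 0.1903]
ee_rot: [-3.141, 0.0, 1.577]
contact_force: [1.1, 0.2, -0.2]
opening: 0.797
grip_force: 0.0
```

Call:
apply_moves --moves '[[[-0.0315,0.0038,0.0005],0],[[-0.0315,0.0038,0.0005],0],[[-0.0315,0.0038,0.0005],0],[[-0.0315,0.0038,0.0005],0],[[-0.0315,0.0038,0.0005],0],[[-0.0315,0.0038,0.0005],0],[[-0.0315,0.0038,0.0005],0],[[-0.0315,0.0038,0.0005],0],[[-0.0315,0.0038,0.0005],0],[[-0.0315,0.0038,0.0005],0]]' --hand 0.08

```text
t: 33.32
tool_pos: [0.5305, -0.0724, 0.1847]
ee_rot: [-3.142, -0.0, 1.577]
contact_force: [0.8, 0.2, -0.8]
opening: 0.941
grip_force: 0.0
```

Call:
apply_moves --moves '[[[-0.0315,0.0038,0.0005],0],[[-0.0315,0.0038,0.0005],0],[[-0.0315,0.0038,0.0005],0],[[-0.0315,0.0038,0.0005],0],[[-0.0315,0.0038,0.0005],0],[[-0.0315,0.0038,0.0005],0],[[-0.0315,0.0038,0.0005],0],[[-0.0315,0.0038,0.0005],0],[[-0.0315,0.0038,0.0005],0],[[-0.0315,0.0038,0.0005],0]]'

```text
t: 34.15
tool_pos: [0.5705, -0.3871, 0.1794]
ee_rot: [-3.141, -0.0, 1.577]
contact_force: [0.2, -0.9, 0.1]
opening: 0.936
grip_force: 0.0
```

Call:
apply_moves --moves '[[[0,0,0],0],[[0,0,0],0],[[0,0,0],0],[[0,0,0],0],[[0,0,0],0],[[0,0,0],0],[[0,0,0],0],[[0,0,0],0],[[0,0,0],0],[[0,0,0],0]]'

```text
t: 34.98
tool_pos: [0.5707, -0.3856, 0.1797]
ee_rot: [3.142, 0.0, 1.578]
contact_force: [1.5, -0.6, -0.3]
opening: 0.935
grip_force: 0.0
```

```bash
python3 plan.py .5695 -.3856 .071 90.3 8; python3 -c "
from h import *
p=arm.camera('scene');q=arm.camera('top');cv2.imwrite('pics/s5.png',np.hstack([cv2.resize(p['img'][90:280,80:280],(400,380)),cv2.resize(q['img'][120:310,95:295],(400,380))]))"
```

```text
t 34.98 pos [ 0.5707 -0.3856  0.1797] rpy [1.800e+02 1.000e-02 9.039e+01] open 79.9 grip 0.0 F [ 1.5 -0.6 -0.3] q7 0.77
8 rows of [[-0.0,-0.0002,0.0136],0.01]
```

View pics/s5.png

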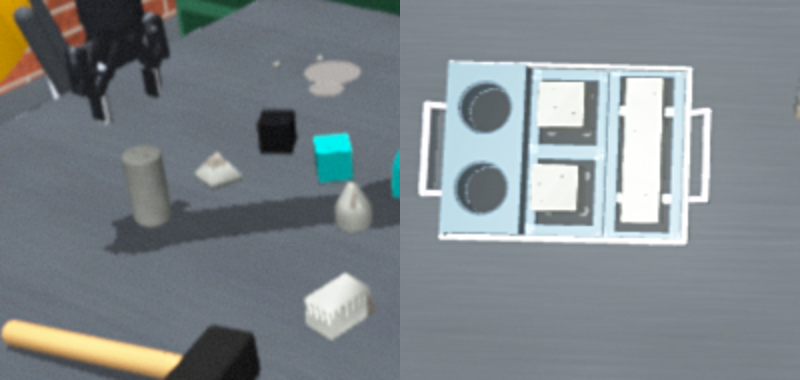

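Both cubes and the prism are lying in their nests (right crop (560,105), (555,188), (640,150)). The gripper is above the cylinder at left crop (147,185), and the broken pieces are untouched.

Call:
apply_moves --moves '[[[0,-0.0001,0.0136],0],[[0,-0.0001,0.0136],0],[[0,-0.0001,0.0136],0],[[0,-0.0001,0.0136],0],[[0,-0.0001,0.0136],0],[[0,-0.0001,0.0136],0],[[0,-0.0001,0.0136],0],[[0,-0.0001,0.0136],0],[[0,0,0],0],[[0,0,0],0]]'

```text
t: 35.92
tool_pos: [0.5694, -0.3854, 0.0697]
ee_rot: [-3.14, -0.001, 1.577]
contact_force: [1.4, -0.2, 0.6]
opening: 0.935
grip_force: 0.0
```

Call:
apply_moves --moves '[[[0,0,0],0],[[0,0,0],0],[[0,0,0],0],[[0,0,0],0],[[0,0,0],0],[[0,0,0],0],[[0,0,0],0],[[0,0,0],0],[[0,0,0],0],[[0,0,0],0]]' --hand 0.03

```text
t: 36.75
tool_pos: [0.5697, -0.3864, 0.0722]
ee_rot: [3.141, 0.001, 1.577]
contact_force: [-2.3, 0.5, 7.1]
opening: 0.566
grip_force: 61.9
```

```bash
python3 plan.py .5698 -.3856 .21 90.3 10 .5806 .3306 .21 90.3 20 .5806 .3306 .13 90.3 8
```

```text
t 36.75 pos [ 0.5697 -0.3864  0.0722] rpy [1.7998e+02 6.0000e-02 9.0370e+01] open 48.4 grip 61.9 F [-2.3  0.5  7.1] q7 0.81
10 rows of [[0.0001,0.0,-0.0138],0.01]
20 rows of [[0.0358,0.0007,0.0],-0.0]
8 rows of [[-0.0,0.0,0.01],-0.0]
```

Call:
apply_moves --moves '[[[0,0,-0.0138],0],[[0,0,-0.0138],0],[[0,0,-0.0138],0],[[0,0,-0.0138],0],[[0,0,-0.0138],0],[[0,0,-0.0138],0],[[0,0,-0.0138],0],[[0,0,-0.0138],0],[[0,0,-0.0138],0],[[0,0,-0.0138],0]]'

```text
t: 37.58
tool_pos: [0.5701, -0.3854, 0.2105]
ee_rot: [3.141, 0.0, 1.578]
contact_force: [0.4, 0.9, -4.4]
opening: 0.571
grip_force: 62.6
```

Call:
apply_moves --moves '[[[0.0298,0.0006,0],0],[[0.0298,0.0006,0],0],[[0.0298,0.0006,0],0],[[0.0298,0.0006,0],0],[[0.0298,0.0006,0],0],[[0.0298,0.0006,0],0],[[0.0298,0.0006,0],0],[[0.0298,0.0006,0],0],[[0.0298,0.0006,0],0],[[0.0298,0.0006,0],0]]'

```text
t: 38.42
tool_pos: [0.5741, -0.0861, 0.2101]
ee_rot: [3.14, -0.0, 1.578]
contact_force: [0.9, -0.1, -4.0]
opening: 0.57
grip_force: 62.7
```

Call:
apply_moves --moves '[[[0.0298,0.0006,0],0],[[0.0298,0.0006,0],0],[[0.0298,0.0006,0],0],[[0.0298,0.0006,0],0],[[0.0298,0.0006,0],0],[[0.0298,0.0006,0],0],[[0.0298,0.0006,0],0],[[0.0298,0.0006,0],0],[[0.0298,0.0006,0],0],[[0.0298,0.0006,0],0]]'

```text
t: 39.25
tool_pos: [0.5779, 0.2122, 0.2101]
ee_rot: [3.14, -0.001, 1.578]
contact_force: [0.6, 0.3, -4.5]
opening: 0.568
grip_force: 62.7
```

Call:
apply_moves --moves '[[[0.0298,0.0006,0],0],[[0.0298,0.0006,0],0],[[0.0298,0.0006,0],0],[[0.0298,0.0006,0],0],[[0,0,0],0],[[0,0,0],0],[[0,0,0],0],[[0,0,0],0],[[0,0,0],0],[[0,0,0],0]]'

```text
t: 40.08
tool_pos: [0.58, 0.3282, 0.2092]
ee_rot: [3.141, 0.0, 1.575]
contact_force: [0.1, -0.0, -4.5]
opening: 0.57
grip_force: 62.8
```

```bash
python3 plan.py .5806 .3306 .125 90.3 10
```

```text
t 40.08 pos [0.58   0.3282 0.2092] rpy [1.7998e+02 2.0000e-02 9.0250e+01] open 48.7 grip 62.8 F [ 0.1 -0.  -4.5] q7 -0.32
10 rows of [[0.0002,0.0001,0.0084],-0.0]
```

Call:
apply_moves --moves '[[[0.0003,0.0001,0.0105],0],[[0.0003,0.0001,0.0105],0],[[0.0003,0.0001,0.0105],0],[[0.0003,0.0001,0.0105],0],[[0.0003,0,0.0105],0],[[0.0003,0,0.0105],0],[[0.0003,0,0.0105],0],[[0.0003,0,0.0105],0],[[0,0,0],0],[[0,0,0],0]]'

```text
t: 40.92
tool_pos: [0.5795, 0.3319, 0.1238]
ee_rot: [-3.14, 0.001, 1.578]
contact_force: [-0.7, 0.2, -4.2]
opening: 0.568
grip_force: 62.8
```

Call:
apply_moves --moves '[[[0,0,0],0],[[0,0,0],0],[[0,0,0],0],[[0,0,0],0],[[0,0,0],0],[[0,0,0],0],[[0,0,0],0],[[0,0,0],0],[[0,0,0],0],[[0,0,0],0]]'

```text
t: 41.75
tool_pos: [0.5799, 0.332, 0.1248]
ee_rot: [-3.142, 0.0, 1.577]
contact_force: [0.5, 0.5, -4.1]
opening: 0.565
grip_force: 62.8
```

```bash
python3 plan.py .5806 .3306 .08 90.3 10; python3 -c "
from h import *
p=arm.camera('scene');q=arm.camera('top')
f=6;o=(370,190);I=cv2.resize(p['img'][190:290,370:470],None,fx=f,fy=f,interpolation=2)
th=np.linspace(0,2*np.pi,60)
def ring(c,r,z,col):
    cv2.polylines(I,[np.array([((proj(p,(c[0]+r*np.cos(a),c[1]+r*np.sin(a),z))-o+.5)*f) for a in th]).astype(np.int32)],True,col,1)
ring((.5806,.3306),.0275,.043,(0,0,255));s=arm.sense()['tool_pos'];b=s[2]-.071
for r,z in((.021,b),(.025,b+.006)): ring(s,r,z,(0,255,0))
cv2.imwrite('pics/s6.png',I)"
```

```text
t 41.75 pos [0.5799 0.332  0.1248] rpy [-179.99    0.     90.38] open 48.2 grip 62.8 F [ 0.5  0.5 -4.1] q7 -0.29
10 rows of [[-0.0001,0.0001,0.0045],0.01]
```

View pics/s6.png

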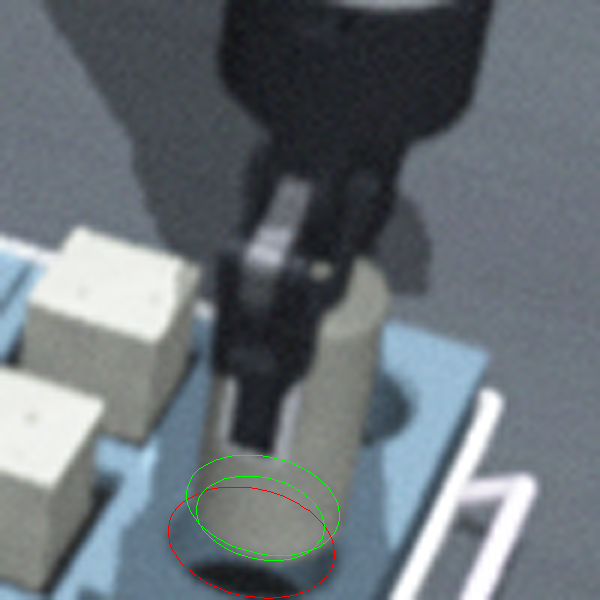

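The cylinder hangs over the socket (red ring at crop (250,545)), but it looks slightly to the right of my green prediction. I'll measure its edges numerically.

```bash
cat > cyl.py <<'E'
from h import *
p=arm.camera('scene');s=arm.sense()['tool_pos'];b=s[2]-.071
I=p['img'].astype(float);th=np.linspace(0,2*np.pi,400)
W=I[...,2]-0.5*I[...,0]   # warm concrete vs blue nest
def sil(c):
    pts=np.array([proj(p,(c[0]+.025*np.cos(a),c[1]+.025*np.sin(a),z)) for a in th for z in np.linspace(b+.008,b+.03,12)])
    return pts
for r in range(262,280,2):
    w=cv2.GaussianBlur(W,(0,0),.6)[r-1:r+2].mean(0)
    g=np.gradient(w);L=400+np.argmax(g[400:412]);R=420+np.argmin(g[420:440])
    sub=lambda k:k+0.5*(abs(g[k-1])-abs(g[k+1]))/(abs(g[k-1])-2*abs(g[k])+abs(g[k+1]))
    q=sil(s);q=q[abs(q[:,1]-r)<.6]
    print(r,"meas",round(sub(L),2),round(sub(R),2),"pred",q[:,0].min().round(2),q[:,0].max().round(2), w[400:436:2].round(0).astype(int))
print("px/m of +y",proj(p,s+np.array([0,.01,-.06]))-proj(p,s-[0,0,.06]))
E
python3 cyl.py
```

```text
262 meas 404.74 429.75 pred 402.12 426.8 [29 31 41 57 36 15 13 14 51 66 67 70 67 65 60 36 20 25]
264 meas 403.4 429.35 pred 401.78 427.78 [30 31 42 53 48 34 26 21 62 67 68 69 67 64 57 32 25 37]
266 meas 403.26 428.86 pred 401.43 428.07 [31 31 44 52 58 57 55 50 69 70 68 68 66 64 56 31 29 44]
268 meas 403.02 428.58 pred 401.09 427.92 [30 34 46 53 59 61 64 66 69 69 68 69 66 64 54 29 29 43]
270 meas 403.37 428.02 pred 400.75 427.51 [30 36 48 56 61 63 65 67 69 68 67 67 66 64 47 29 29 40]
272 meas 402.25 427.42 pred 400.71 427.07 [30 39 51 57 62 65 67 69 70 69 68 66 65 62 40 29 29 39]
274 meas 402.27 427.18 pred 401.16 426.65 [27 37 53 59 62 65 67 69 70 70 69 66 65 57 37 29 29 38]
276 meas 403.04 426.59 pred 402.4 426.22 [22 28 49 61 64 68 68 68 69 70 69 66 64 54 33 30 30 38]
278 meas 404.68 425.84 pred 404.36 425.46 [22 24 36 56 64 69 69 70 71 72 70 69 63 45 30 29 29 36]
px/m of +y [4.88583088 1.68991792]
```

```bash
python3 -c "
from h import *
p=arm.camera('scene');q=arm.camera('top')
for a,b in (((539.5,326),(204,161)),((601,213.5),(196,354.5))):
  print(onz(p,(295+(a[0]+.5)/4.6-.5,210+(a[1]+.5)/4.6-.5),.043).round(4),onz(q,(95+(b[0]+.5)/4.8-.5,140+(b[1]+.5)/4.8-.5),.043).round(4))"
```

```text
[0.5822 0.3323 0.043 ] [0.5807 0.3302 0.043 ]
[0.493  0.3321 0.043 ] [0.4906 0.3289 0.043 ]
```

In the scene frame the socket is at y=0.332 and the cylinder at about y=0.334. I'll shift −2 mm in y and +0.8 mm in x, then insert in two steps.

Call:
apply_moves --moves '[[[-0.001,0.0004,0],0],[[-0.001,0.0004,0],0],[[0,0,0],0],[[0,0,0.004],0],[[0,0,0.004],0],[[0,0,0.004],0],[[0,0,0.004],0],[[0,0,0.004],0],[[0,0,0],0],[[0,0,0],0]]'

```text
t: 42.83
tool_pos: [0.5805, 0.3299, 0.1043]
ee_rot: [-3.141, 0.001, 1.577]
contact_force: [0.3, -0.4, -3.5]
opening: 0.57
grip_force: 62.8
```

Call:
apply_moves --moves '[[[0,0,0.0026],0],[[0,0,0.0026],0],[[0,0,0.0026],0],[[0,0,0.0026],0],[[0,0,0.0026],0],[[0,0,0.0026],0],[[0,0,0.0026],0],[[0,0,0.0026],0],[[0,0,0],0],[[0,0,0],0]]'

```text
t: 43.67
tool_pos: [0.5806, 0.3299, 0.0837]
ee_rot: [-3.141, 0.0, 1.577]
contact_force: [-0.1, -0.6, -4.5]
opening: 0.569
grip_force: 62.8
```

Call:
apply_moves --moves '[[[0,0,0.0004],0],[[0,0,0.0004],0],[[0,0,0.0004],0],[[0,0,0.0004],0],[[0,0,0.0004],0],[[0,0,0],0],[[0,0,0],0],[[0,0,0],0],[[0,0,0],0],[[0,0,0],0]]'

```text
t: 44.5
tool_pos: [0.5808, 0.33, 0.082]
ee_rot: [3.142, 0.0, 1.577]
contact_force: [0.6, -0.8, -3.2]
opening: 0.572
grip_force: 62.8
```

Call:
apply_moves --moves '[[[0,0,0.0004],0],[[0,0,0.0004],0],[[0,0,0.0004],0],[[0,0,0.0004],0],[[0,0,0],0],[[0,0,0],0],[[0,0,0],0],[[0,0,0],0],[[0,0,0],0],[[0,0,0],0]]'

```text
t: 45.33
tool_pos: [0.5808, 0.3301, 0.0812]
ee_rot: [3.141, -0.0, 1.578]
contact_force: [-3.9, -0.6, 5.8]
opening: 0.572
grip_force: 63.6
```

It touched down at 0.0812, exactly where the socket floor was predicted. Releasing and retreating.

Call:
apply_moves --moves '[[[0,0,0],0],[[0,0,0],0],[[0,0,0],0],[[0,0,0],0],[[0,0,0],0],[[0,0,0],0],[[0,0,0],0],[[0,0,0],0],[[0,0,0],0],[[0,0,0],0]]' --hand 0.075

```text
t: 46.17
tool_pos: [0.5807, 0.33, 0.0804]
ee_rot: [-3.142, 0.0, 1.577]
contact_force: [0.1, -0.3, -0.5]
opening: 0.877
grip_force: 0.0
```

Call:
apply_moves --moves '[[[0,0,-0.01],0],[[0,0,-0.015],0],[[0,0,-0.015],0],[[0,0,-0.015],0],[[0,0,-0.015],0],[[0,0,-0.015],0],[[0,0,-0.015],0],[[0,0,-0.015],0],[[0,0,-0.015],0],[[0,0,-0.015],0]]'

```text
t: 47.0
tool_pos: [0.5807, 0.3299, 0.2271]
ee_rot: [3.141, -0.0, 1.577]
contact_force: [0.1, -0.4, -0.2]
opening: 0.878
grip_force: 0.0
```

Call:
apply_moves --moves '[[[-0.035,0,0],0],[[-0.035,0,0],0],[[-0.035,0,0],0],[[-0.035,0,0],0],[[-0.035,0,0],0],[[-0.035,0,0],0],[[-0.035,0,0],0],[[-0.035,0,0],0],[[-0.035,0,0],0],[[-0.035,0,0],0]]'

```text
t: 47.83
tool_pos: [0.583, -0.0218, 0.2265]
ee_rot: [3.14, -0.0, 1.577]
contact_force: [1.2, 0.8, -0.1]
opening: 0.877
grip_force: 0.0
```

```bash
cat > chk.py <<'E'
from m import *
ps=[arm.camera("scene"),arm.camera("top")]
objs(ps,{"cubeA":(.581,.2425,.061,1,0),"cubeB":(.490,.2425,.061,1,0),"prism":(.5365,.1536,.055,1,0),"cyl":(.5807,.3306,.109,0,0)})
for q in ("tested_cube","tested_prism","tested_cylinder"):
    d=arm.spot_point(q,ps[1])
    if d:print(q,np.round(d[0]["position"],1),round(d[0]["conf"],2))
cv2.imwrite('pics/s7.png',np.hstack([cv2.resize(ps[0]['img'][170:330,290:470],(400,356)),cv2.resize(ps[1]['img'][120:280,95:275],(400,356))]))
E
python3 chk.py
```

```text
cubeA tri [0.5606 0.2378 0.0415] err 0.0015 | top at z:  [0.557  0.2352] rect [0.5515 0.2425] [159.3696 220.5662] yaw -88.4 | scene [0.5833 0.2434] [50.4457 51.9776]
cubeB tri [0.5092 0.239  0.0705] err 0.0076 | top at z:  [0.5132 0.2332] rect [0.515  0.2452] [172.3934 219.8149] yaw -88.3 | scene [0.4916 0.2286] [52.4047 88.5141]
prism tri [0.5457 0.1528 0.0448] err 0.0152 | top at z:  [0.5366 0.1666] rect [0.5316 0.1729] [199.0159 191.2012] yaw 0.2 | scene [0.578  0.1491] [239.4859 120.7267]
cyl tri [0.5513 0.3173 0.0813] err 0.0078 | top at z:  [0.5499 0.3009] rect [0.5487 0.3004] [143.4521 152.5953] yaw -88.4 | scene [0.58   0.3315] [51.8471 48.1394]
tested_cube [449.  244.2] 0.74
tested_cylinder [345.4 240.7] 0.9
```

View pics/s7.png

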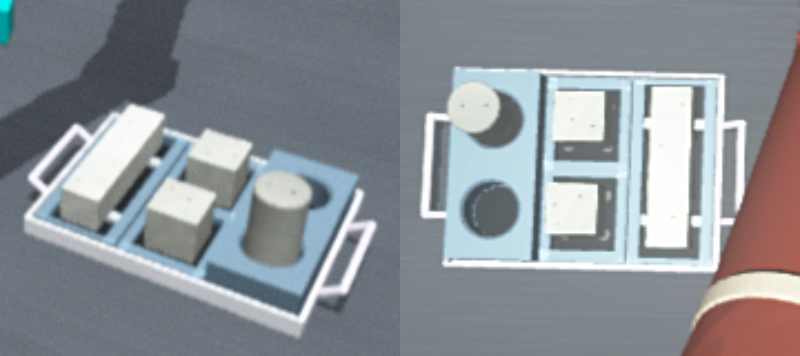

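All four pieces are seated in the picture: the prism on its bars, both cubes in their bays and the cylinder upright in its socket. The heights at contact (11, 11, 15 and 9 mm) match the nest floors. Handing in.

```bash
python3 -c "
from cell import arm
print(arm.finish_job())"
```

```text
the job is handed in; nothing more can be done
None
```

I handed the job in, with both cubes in their bays, the prism on its bars and the cylinder home in a socket; I never touched the broken pieces, though the last network check did not report the tested prism, and `finish_job()` returned no verdict.

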